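Close the hook-in lid of a wooden tool box

TASK

Close up the wooden tool box: hook the lip of the loose lid under the fixed top board at the far end of the box with the lid held at a tilt, then swing the other end down gently, without letting it drop, until the lid lies fully home and flush. Then swivel the wooden turn button on the near end round clockwise so that it points straight in over the lid, and let go, leaving the tools that lie beside the box and the lid where they are.

Things in the scene. Friction and masses are not known exactly. Their poses are not given: they have to be found in the camera images.
- toolbox: pale wooden tool box fixed to the bench, open on top, 296 (its x) x 254 (y) x 110 high. Origin under its centre, +x to the hook end, roughly away from the robot; all box numbers below are mm in this frame. Side walls 14 thick, tops at z = 110. A fixed top board 10 thick (z = 100 to 110) spans each end: the far one is the ledge, the near one carries the turn button. Tools inside stay below z = 65
- ledge_edge (a point): middle of the lower edge of the ledge (far top board, x = 103 to 148) where it faces the opening: box x = 103, y = 0, z = 100; axes as the box. Under the ledge the space is free for the lip down to z = 75 and back to the end wall at x = 134
- lid_seat (a point): where lid_grip comes to be when the lid is seated: box x = 0, y = 0, z = 128, axes as the box. The opening is 206 (x = -103 to 103) by 226 (y = -113 to 113), 3 more than the lid on every side. Cleats with tops at z = 92 carry the lid: one 12 wide along the near end, one 10 wide along each side from x = -103 to 45. Seated, its underside is at z = 92 and its top at 110, flush with boards and walls
- lid_grip (a point): centre of the wooden grip bar on the lid; axes are the lid's: +x to the lip, z up. The bar is 22 wide (x), 120 long (y), 36 high and stands on the lid's middle: its top is 18 above this point, the lid's top face 18 below, its underside 36 below. The lid starts flat on the bench beside the box, bar up, lip roughly away from the robot
- lid_lip (a point): tip of the lid's lip, at half its thickness; axes are the lid's. The lip is a tongue 6 thick, 190 wide, level with the lid's underside and running 20 beyond the board; this point is 120 ahead (lid +x) of the bar's centre and 33 below it. Seated, it is at box x = 120, z = 95: 17 under the ledge with 2 free above it
- lid: the loose lid: a wooden board 200 (x) x 220 (y) x 18 thick, about 0.42 kg, balanced about its grip bar; origin at the centre of its underside, axes as lid_grip
- turn_button (a joint): angle (rad) of the turn button, a dark wooden bar swivelling flat on a screw at box x = -125, y = 0 on the near top board. At 0 it points along box +y, clear of the lid; it grows clockwise from above; at 1.57 it points in (box +x) over 20 of the lid. Starts from -0.5 to 0.2, stops at 1.62, stays where left; 1.5 N at the tip turns it. It passes 2 above a seated lid; one standing proud blocks it
- button_tip (a point): middle of the long end of the turn button, 42 from its pivot, half-way up it; +y points out along the bar. The bar is 16 wide and 12 high (box z = 112 to 124), and reaches 12 behind the pivot
- chisel: chisel with a wooden handle, 240 x 26 x 26, blade to its +x; a bystander, origin on its underside
- wax_tin: flat round aluminium tin, 66 across, 30 high; a bystander, origin on its underside
- mallet: joiner's mallet on its side, head 62 x 120 x 70, handle to its -x, 285 long in all; a bystander, origin on its underside
- try_square: try square lying flat, 218 x 140 x 18; a bystander, origin on its underside

How it is judged:
On the way, in this order (a step that is already met when the one before it is completed fails the run):
1. the lip is at least 6 mm under the ledge while the lid is still tilted (x of lid_lip in the frame of toolbox between 0.109 and 0.134 m and z of lid_lip in the frame of toolbox between 0.07 and 0.0975 m and y of lid_lip in the frame of toolbox between -0.012 and 0.012 m and angle between lid_grip's own z axis and vertical above 0.06 rad), for 0.1 s.
2. the lid is swung down and lies home and flush in the opening (x of lid_grip in the frame of toolbox between -0.0045 and 0.0045 m and y of lid_grip in the frame of toolbox between -0.0045 and 0.0045 m and z of lid_grip in the frame of toolbox between 0.1255 and 0.13 m and angle between lid_grip's own z axis and vertical below 0.02 rad and x of lid_lip in the frame of toolbox above 0.113 m and z of lid_lip in the frame of toolbox below 0.099 m), for 0.2 s.
3. the turn button points in over the lid (value of joint turn_button above 1.3 rad), for 0.2 s.
At the end, for the whole second after the job is handed in: the lid lies at rest in the opening with its lip under the ledge (at least 10 mm), centred within 4.5 mm, flush within 2 mm and level within 0.02 rad; the turn button is turned in over it (joint above 1.3 rad) and at rest (all of step 2 and value of joint turn_button above 1.3 rad and linear speed of lid below 0.01 m/s and velocity of joint turn_button below 0.05 rad/s); the robot touches nothing.
It fails at once if the lid is let drop or slammed as it comes down on the box (it turns faster than 2.5 rad/s there) (horizontal distance between lid_grip and toolbox below 0.05 m and x of lid_lip in the frame of toolbox above 0.103 m and z of lid_lip in the frame of toolbox below 0.11 m and angular speed of lid above 2.5 rad/s).
It fails at once if a tool lying beside the box or lid is pushed more than 30 mm from its place (distance of any of chisel, wax_tin, mallet, try_square from where it was at the start of the episode above 0.03 m).
It also fails if it takes over 58 s, if anything falls off the work surface, if the arm or the gripper's body presses on something with over 40 N, if the wrist force passes 120 N, or if a joint passes its speed limit or range.

ROBOT

A 6-joint arm with a two-finger parallel gripper is mounted at the origin on the work surface. World frame = base frame: x ahead of the robot, y to its left, z up, the work surface at z = 0. Lengths are in m, angles in rad, forces in N, time in s.
With the tool pointing down it reaches from about 0.35 to 0.8 m from the base axis. Payload 7.3 kg.
Tool frame: the origin (TCP) lies at the very end of the fingers, on their centre line; the grasp point (between the pads) lies 19 mm behind it; z points along the fingers, y is the line along which they close (so a half turn about z gives the same grasp; the last joint's range is limited). The gripper opens to 85 mm and grips with 20 to 120 N. Pads are 22 mm wide; open, the fingers measure 114 mm over their backs; the gripper's body (76 mm by 85 mm) begins 54 mm behind the grasp point. The pads swing forward as they close: fully open they stand 13 mm farther back than shut.
Start: joints at [1.162, 0.342, 1.524, -0, 1.275, -0.146], TCP at [0.136, 0.507, 0.198] pointing down, gripper open.
Joint ranges: [-2.53, 2.53], [-0.77, 2.02], [0.04, 2.7], [-1, 4.14], [0.28, 2.66], [-3.11, 3.11]. Speed limits (rad/s): [2.57, 2.57, 3.14, 3.14, 3.14, 3.14].

INTERFACE

Orientations are given as a unit quaternion [w, x, y, z].
In Python, from station import sensors, capture, job gives the robot as it stands.
- The arm moves only by the tool step_arm, never from a script. Its argument "rows" is a list of rows, each an object with "hand": the finger opening in mm, from 0 to 85.4; "delta_pos": the shift along the world's x, y, z in mm, a list of three; "rot": the turn, a rotation vector about the world's x, y, z in degrees, a list of three. In form: [{"hand": hand, "delta_pos": [dx, dy, dz], "rot": [rx, ry, rz]}, ...]. A call has exactly 8 rows; each row shifts and turns the commanded pose from where the row before left it; what a row does not reach is not made up. A row lasts 1/12 s, in which the tool goes at most 41.7 mm and 7.16 degrees, less where a joint would pass 70% of its speed; a pose out of reach is approached as far as the arm can. A call is refused whole if a number of a shift passes 41.7 or a number of a turn 7.16, either way. A call with a gripper value outside its range is refused whole. The fingers move at their own pace and stop on an object; the grip force is fixed at half the most. Time passes only in rows, so rows that do not move let the fingers close, or fill a call up. It gives the time, the measured TCP pose, the force, the opening and the grip force at its end, in the units of the state.
- sensors.get_state(): the state, without advancing time (a new reading comes with each control period).
- capture(name): name is "scene" or "top" or "wrist"; returns a dict with "frame" (384x512x3 uint8, red, green, blue), "intrinsics" (3x3 intrinsics, pixels), "cam_to_world" (4x4, takes a point from camera to world coordinates). Camera axes: x right, y down, z forward; pixel columns grow to the right and rows downward; lengths in m; the calibration is good to about 2 mm. A picture is of the moment at which its call begins. There is no depth.
- job.close_job(): hands the job in; it is judged then, once.
The state is a dict: "t": time; "joints": joint angles; "qd": joint speeds; "joint_torque": joint torques, N m; "eef_pos": TCP position; "orientation": TCP orientation; "ft_force": force on the tool from outside, world axes, zero at the start; "torque": the same for the moment, N m; "grip_width": finger opening in m; "gripper_force": force on a finger pad.
Only numpy, scipy, OpenCV 4.12 (cv2) and the standard library are available. Lean on these libraries where they do the work, as an engineer would, in place of code of your own. Each camera call takes 0.05 s, during which the arm holds its last target. There are 200 camera calls.

## Working session

There is one attempt and no reset: what is moved stays moved. The work goes in short steps, Python scripts to look and compute and a tool call to move; the robot and the scene stay as the last step left them, time stands still between calls to the robot, and variables do not carry over. Pictures are saved under pics/ and viewed, at most 10 in all, crops included, and the job is handed in when it is done.

Besides the shell and the picture viewer there is one more tool, called after "Request:" as name([rows], argument=value, ...), one row to a line, values as JSON. step_arm: Moves the arm, as the interface text tells. Its arguments: {"type":"object","properties":{"rows":{"type":"array","items":{"type":"object","properties":{"hand":{"type":"number"},"delta_pos":{"type":"array","items":{"type":"number"}},"rot":{"type":"array","items":{"type":"number"}}}}}},"required":["rows"]}

```bash
mkdir -p pics; ls; python3 - <<'E'
from station import sensors,capture
import cv2,numpy as np
s=sensors.get_state();print(s)
for n in("top","scene"):
    c=capture(n);cv2.imwrite(f"pics/{n}0.png",c["frame"][:,:,::-1]);np.savez(f"{n}0.npz",**c);print(n,c["intrinsics"],c["cam_to_world"])
E
```

```text
pics
{'t': 0.0, 'joints': array([ 1.16200295e+00,  3.42739580e-01,  1.52506091e+00,  1.49013535e-05,
        1.27537545e+00, -1.46002949e-01]), 'qd': array([-4.73525067e-05,  4.19372647e-04, -7.04588453e-04,  9.48285452e-04,
        6.32019198e-04,  1.37701372e-04]), 'joint_torque': array([ 1.45943450e-03, -4.33668995e+01, -2.46009099e+01,  7.44687810e-06,
        7.89137150e-03,  5.36694529e-06]), 'eef_pos': array([0.13617089, 0.50655165, 0.19740193]), 'orientation': array([-2.23648532e-04,  1.31019573e-01,  9.91379466e-01, -7.59427917e-04]), 'ft_force': array([-0.57236253, -0.26771971, -0.15533808]), 'torque': array([-0.00889673, -0.02626406, -0.03017298]), 'gripper_force': 0.0, 'grip_width': 0.08581347850982177}
top [[471.21327392   0.         259.27304857]
 [  0.         471.21327392 193.12655008]
 [  0.           0.           1.        ]] [[ 0.0228178  -0.99430797  0.1040721   0.45559959]
 [-0.99973667 -0.02244011  0.00479867 -0.01625087]
 [-0.00243597 -0.10415419 -0.99455818  1.58376624]
 [ 0.          0.          0.          1.        ]]
scene [[376.43377754   0.         253.09515177]
 [  0.         376.43377754 190.59790841]
 [  0.           0.           1.        ]] [[-0.79970647  0.51255272 -0.31266479  1.01284198]
 [ 0.6003844   0.68022596 -0.42051303  0.52462717]
 [-0.00285239 -0.52400606 -0.85170976  1.23924344]
 [ 0.          0.          0.          1.        ]]
```

```bash
python3 - <<'E'
import cv2
im=cv2.imread("pics/top0.png")
# keep the native aspect, fit 800x600
cv2.imwrite("pics/top0b.png",cv2.resize(im,(800,600),interpolation=cv2.INTER_CUBIC))
E
```

```text
(no output)
```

View pics/top0b.png

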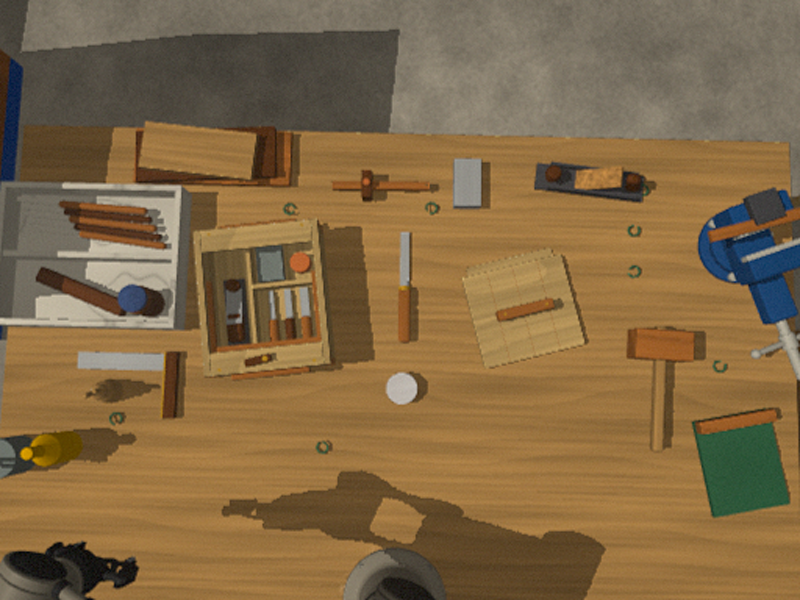

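View pics/scene0.png

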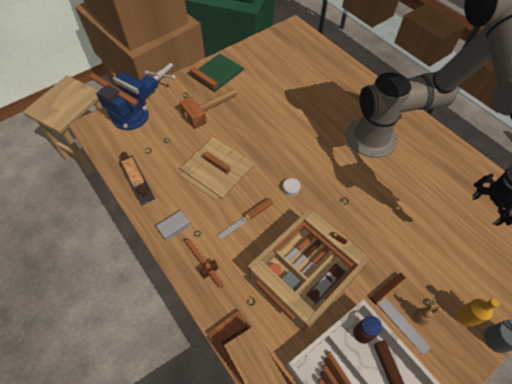

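The top view shows the box centred at about (264,298) with its ledge end up and its button at (260,360). The lid is at (525,308), the chisel lies between the two at x≈404, the tin is at (402,388), the mallet at (660,380) and the square at (150,370), all in the 800-wide picture. Next I'll get coarse poses.

```bash
cat > h.py <<'E'
import numpy as np,cv2
from scipy.spatial.transform import Rotation as R
def ray(c,uv,z):
    K,T=np.array(c["intrinsics"]),np.array(c["cam_to_world"])
    uv=np.atleast_2d(np.array(uv,float));z=np.broadcast_to(np.asarray(z,float),len(uv))
    d=(np.linalg.inv(K)@np.c_[uv,np.ones(len(uv))].T).T@T[:3,:3].T
    return T[:3,3]+d*((z-T[2,3])/d[:,2])[:,None]
def proj(c,p):
    K,T=np.array(c["intrinsics"]),np.array(c["cam_to_world"])
    q=(np.atleast_2d(p)-T[:3,3])@T[:3,:3]; q=q@K.T; return q[:,:2]/q[:,2:]
def snap(name,tag):
    from station import capture
    c=capture(name);np.savez(tag+".npz",**c);cv2.imwrite(f"pics/{tag}.png",c["frame"][:,:,::-1]);return c
E
python3 - <<'E'
from h import *
c=dict(np.load("top0.npz"));k=1.5625
lid=ray(c,np.array([[463,278],[557,250],[586,345],[489,367]])/k,.018)
bar=ray(c,np.array([[497,313],[561,304]])/k,.054)
box=ray(c,np.array([[194,231],[318,220],[330,364],[205,376]])/k,.11)
print(lid.round(3),bar.round(3),box.round(3),lid.mean(0),box.mean(0),sep="\n")
print(ray(c,np.array([[269,357],[250,363]])/k,.118).round(3))
c=dict(np.load("scene0.npz"))
E
```

```text
[[ 0.673 -0.132  0.018]
 [ 0.739 -0.333  0.018]
 [ 0.536 -0.395  0.018]
 [ 0.485 -0.189  0.018]]
[[ 0.596 -0.201  0.054]
 [ 0.618 -0.334  0.054]]
[[0.745 0.424 0.11 ]
 [0.773 0.172 0.11 ]
 [0.482 0.138 0.11 ]
 [0.452 0.386 0.11 ]]
[ 0.60816822 -0.26228019  0.018     ]
[0.61293586 0.27992025 0.11      ]
[[0.493 0.259 0.118]
 [0.48  0.296 0.118]]
```

Request:
step_arm([
  {"hand": 85,"delta_pos": [33,-16,15],"rot": [0,0,-5]},
  {"hand": 85,"delta_pos": [33,-16,15],"rot": [0,0,-5]},
  {"hand": 85,"delta_pos": [33,-16,15],"rot": [0,0,-5]},
  {"hand": 85,"delta_pos": [33,-16,15],"rot": [0,0,-5]},
  {"hand": 85,"delta_pos": [33,-16,15],"rot": [0,0,-5]},
  {"hand": 85,"delta_pos": [33,-16,15],"rot": [0,0,-5]},
  {"hand": 85,"delta_pos": [33,-16,15],"rot": [0,0,-5]},
  {"hand": 85,"delta_pos": [33,-16,15],"rot": [0,0,-5]},
])

```text
t: 0.77
eef_pos: [0.4016, 0.3777, 0.3186]
orientation: [-0.0, 0.464, 0.886, -0.0]
ft_force: [-0.4, 0.8, -0.0]
grip_width: 0.0851
gripper_force: 0.0
```

Request:
step_arm([
  {"hand": 85,"delta_pos": [30,-16,15],"rot": [0,0,-5]},
  {"hand": 85,"delta_pos": [30,-16,15],"rot": [0,0,-5]},
  {"hand": 85,"delta_pos": [30,-16,15],"rot": [0,0,-5]},
  {"hand": 85,"delta_pos": [30,-16,15],"rot": [0,0,-5]},
  {"hand": 85,"delta_pos": [30,-16,15],"rot": [0,0,-5]},
  {"hand": 85,"delta_pos": [15,-10,10],"rot": [0,0,-3]},
  {"hand": 85,"delta_pos": [0,0,0],"rot": [0,0,0]},
  {"hand": 85,"delta_pos": [0,0,0],"rot": [0,0,0]},
])

```text
t: 1.43
eef_pos: [0.5661, 0.2885, 0.4021]
orientation: [-0.0, 0.663, 0.748, -0.0]
ft_force: [-0.2, -0.1, -1.1]
grip_width: 0.085
gripper_force: 0.0
```

```bash
python3 - <<'E'
from h import *
c=snap("wrist","w1");print(c["cam_to_world"],c["intrinsics"])
from station import sensors
s=sensors.get_state();print(s["t"],s["eef_pos"],s["orientation"],s["ft_force"])
E
```

```text
[[ 9.92748154e-01  1.15846019e-01  3.21061235e-02  5.57447441e-01]
 [ 1.20212545e-01 -9.56201911e-01 -2.66883586e-01  3.55978496e-01]
 [-2.17464339e-04  2.68807746e-01 -9.63193827e-01  5.77547959e-01]
 [ 0.00000000e+00  0.00000000e+00  0.00000000e+00  1.00000000e+00]] [[264.35137963   0.         255.09070813]
 [  0.         264.35137963 193.42182453]
 [  0.           0.           1.        ]]
1.4833 [0.5650604  0.28919664 0.40205853] [-5.96975780e-04  6.62610283e-01  7.48963824e-01 -6.68615535e-04] [-0.62435027 -0.36623545 -0.52600901]
```

View pics/w1.png

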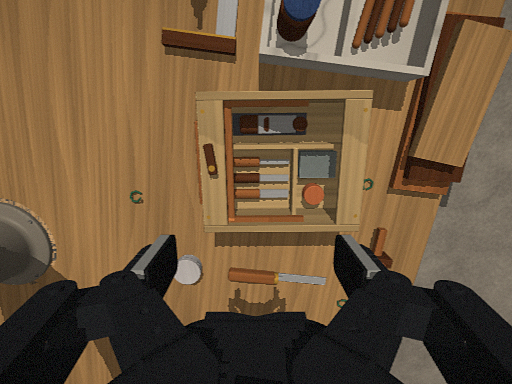

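The wrist view shows the box outer top corners near (196,92), (373,91), (360,231) and (205,232). The button runs from about (207,145) to (212,172), the chisel is at (275,277) and the tin at (188,268).

```bash
cat >> h.py <<'E'
def edge(g,a,b,w=5,n=40):
    "robust subpixel line (vx,vy,x0,y0) along the approximate segment a-b"
    a,b=np.array(a,float),np.array(b,float);d=(b-a)/np.linalg.norm(b-a);nn=np.array([-d[1],d[0]])
    t=np.arange(-w,w+.01,.25);s=a+(b-a)*np.linspace(.08,.92,n)[:,None]
    P=s[:,None]+t[None,:,None]*nn
    v=cv2.remap(g,P[...,0].astype(np.float32),P[...,1].astype(np.float32),cv2.INTER_LINEAR)
    G=np.abs(np.gradient(cv2.GaussianBlur(v,(9,1),2),axis=1))
    q=s+t[G.argmax(1)][:,None]*nn
    return cv2.fitLine(q.astype(np.float32),cv2.DIST_HUBER,0,.01,.01).ravel()
def cross(l,m):
    t=np.linalg.solve(np.c_[l[:2],-m[:2]],m[2:]-l[2:]);return l[2:]+t[0]*l[:2]
def quad(c,corners,z,w=5):
    "corners in order; refine and cast to height z"
    g=cv2.cvtColor(c["frame"],cv2.COLOR_RGB2LAB).astype(np.float32)
    g=cv2.GaussianBlur(g[...,0]+g[...,2]*.0,(3,3),.7)
    L=[edge(g,corners[i],corners[(i+1)%4],w) for i in range(4)]
    px=np.array([cross(L[i-1],L[i]) for i in range(4)])
    return px,ray(c,px,z)
def report(W):
    # order: near-left(+y), far-left, far-right, near-right
    f=(W[1]+W[2])/2;n=(W[0]+W[3])/2;l=(W[0]+W[1])/2;r=(W[2]+W[3])/2
    print("centre",W.mean(0).round(4),"yaw x %.2f"%np.degrees(np.arctan2(*(f-n)[1::-1])),"yaw y %.2f"%np.degrees(np.arctan2(*((l-r)[:2]*[-1,1]))),
     "sides",[round(float(np.linalg.norm(W[i]-W[(i+1)%4])),4) for i in range(4)])
E
python3 - <<'E'
from h import *
c=dict(np.load("w1.npz"))
px,W=quad(c,[(196,92),(373,91),(360,231),(205,232)],.11);print(px.round(1));report(W)
px,W=quad(c,[(223,106),(342,106),(337,220),(228,220)],.11,4);print(px.round(1));report(W)
im=c["frame"][80:245,185:385,::-1]
cv2.imwrite("pics/w1c.png",cv2.resize(im,None,fx=3.6,fy=3.6,interpolation=cv2.INTER_CUBIC))
E
```

```text
[[195.   90.8]
 [372.6  89.3]
 [357.8 231.2]
 [204.1 231.7]]
centre [0.6149 0.2829 0.11  ] yaw x 7.24 yaw y 7.35 sides [0.2939, 0.2538, 0.294, 0.2526]
[[222.1 108.2]
 [345.2 102.2]
 [335.6 223.9]
 [226.4 214.4]]
centre [0.615  0.2836 0.11  ] yaw x 5.57 yaw y 7.41 sides [0.2066, 0.2186, 0.2074, 0.19]
```

View pics/w1c.png

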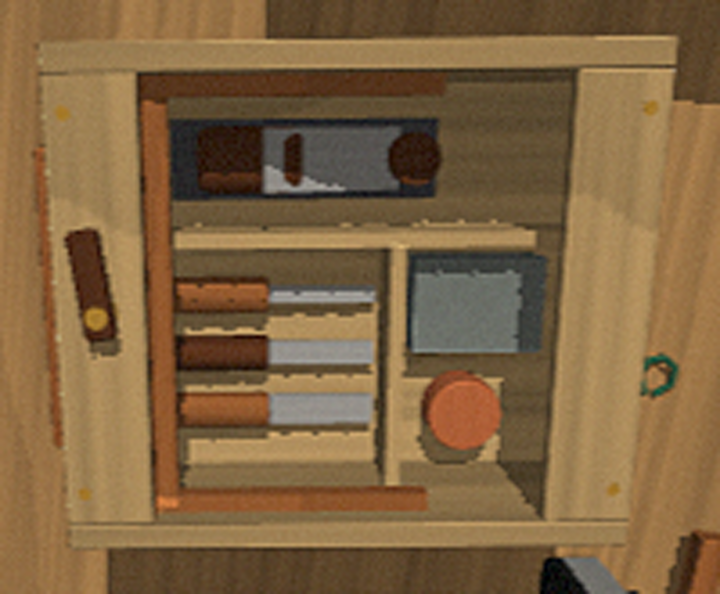

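Request:
step_arm([
  {"hand": 85,"delta_pos": [0,-41,-4],"rot": [0,0,0]},
  {"hand": 85,"delta_pos": [0,-41,-4],"rot": [0,0,0]},
  {"hand": 85,"delta_pos": [0,-41,-4],"rot": [0,0,0]},
  {"hand": 85,"delta_pos": [0,-41,-4],"rot": [0,0,0]},
  {"hand": 85,"delta_pos": [0,-41,-4],"rot": [0,0,1]},
  {"hand": 85,"delta_pos": [0,-41,-4],"rot": [0,0,2]},
  {"hand": 85,"delta_pos": [0,-41,-4],"rot": [0,0,2]},
  {"hand": 85,"delta_pos": [0,-41,-4],"rot": [0,0,2]},
])

```text
t: 2.15
eef_pos: [0.5639, -0.039, 0.3707]
orientation: [-0.0, 0.614, 0.789, 0.0]
ft_force: [0.6, -0.5, 0.2]
grip_width: 0.0847
gripper_force: 0.0
```

Request:
step_arm([
  {"hand": 85,"delta_pos": [5,-41,-6],"rot": [0,0,0]},
  {"hand": 85,"delta_pos": [5,-41,-6],"rot": [0,0,0]},
  {"hand": 85,"delta_pos": [5,-41,-6],"rot": [0,0,0]},
  {"hand": 85,"delta_pos": [5,-41,-6],"rot": [0,0,0]},
  {"hand": 85,"delta_pos": [5,-41,-6],"rot": [0,0,0]},
  {"hand": 85,"delta_pos": [5,-20,-5],"rot": [0,0,0]},
  {"hand": 85,"delta_pos": [0,0,0],"rot": [0,0,0]},
  {"hand": 85,"delta_pos": [0,0,0],"rot": [0,0,0]},
])

```text
t: 2.82
eef_pos: [0.595, -0.2628, 0.3347]
orientation: [-0.001, 0.616, 0.788, 0.0]
ft_force: [-0.1, 0.8, 0.5]
grip_width: 0.0852
gripper_force: 0.0
```

```bash
python3 - <<'E'
from h import *
c=snap("wrist","w2")
from station import sensors
s=sensors.get_state();print(s["t"],s["eef_pos"],s["orientation"],s["ft_force"])
E
```

```text
2.8667 [ 0.5951933  -0.26180579  0.33586636] [-7.03056156e-04  6.15300533e-01  7.88292259e-01  2.72412904e-04] [-0.66688013  0.09991089 -0.19067873]
```

View pics/w2.png

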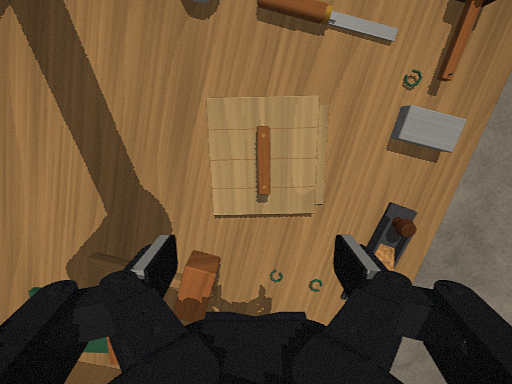

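The lid's board corners are near (207,97), (319,96), (313,213) and (214,215), with the lip as a strip to x≈327. The bar's top runs from (264,126) to (264,194). The button's pivot is at crop (96,319) and its tip at (82,232).

```bash
python3 - <<'E'
from h import *
c=dict(np.load("w2.npz"))
px,W=quad(c,[(207,97),(319,96),(313,213),(214,215)],.018);print(px.round(1));report(W)
a=c["frame"].astype(int)
m=((a[...,0]-a[...,2]>70)&(a[...,0]>80)&(a[...,1]<a[...,0]*.68)).astype(np.uint8)
m[:115]=0;m[205:]=0;m[:,:245]=0;m[:,285:]=0
k,_=max([(x,cv2.contourArea(x)) for x in cv2.findContours(m,0,2)[0]],key=lambda t:t[1])
r=cv2.minAreaRect(k);print("bar",r);b=ray(c,cv2.boxPoints(r),.054);print(b.round(4),b.mean(0))
# box: button, and check
c=dict(np.load("w1.npz"))
p=ray(c,np.array([[96,319],[82,232],[96,319]])/3.6+[185,80],[.124,.124,.11])
B=np.array([.6149,.2829]);y=np.radians(7.3);Rm=np.array([[np.cos(y),np.sin(y)],[-np.sin(y),np.cos(y)]])
print("button in box",((p[:,:2]-B)@Rm.T).round(4))
E
```

```text
[[206.2  97.5]
 [317.5  94.8]
 [314.4 212.7]
 [213.6 214.8]]
centre [ 0.6085 -0.2602  0.018 ] yaw x 15.25 yaw y 15.47 sides [0.1953, 0.2187, 0.199, 0.2186]
bar ((263.0, 159.5), (67.0, 12.0), 90.0)
[[ 0.5832 -0.2054  0.054 ]
 [ 0.6027 -0.2005  0.054 ]
 [ 0.6323 -0.3129  0.054 ]
 [ 0.6115 -0.3181  0.054 ]] [ 0.60742593 -0.25923815  0.054     ]
button in box [[-0.1237 -0.0016]
 [-0.1282  0.0399]
 [-0.1261 -0.0041]]
```

Request:
step_arm([
  {"hand": 85,"delta_pos": [3,0.5,-37],"rot": [0,0,0.5]},
  {"hand": 85,"delta_pos": [3,0.5,-37],"rot": [0,0,0.5]},
  {"hand": 85,"delta_pos": [3,0.5,-37],"rot": [0,0,0]},
  {"hand": 85,"delta_pos": [3,0.5,-37],"rot": [0,0,0]},
  {"hand": 85,"delta_pos": [1,0,-37],"rot": [0,0,0]},
  {"hand": 85,"delta_pos": [0,0,-37],"rot": [0,0,0]},
  {"hand": 85,"delta_pos": [0,0,-25],"rot": [0,0,0]},
  {"hand": 85,"delta_pos": [0,0,0],"rot": [0,0,0]},
])

```text
t: 3.53
eef_pos: [0.6054, -0.257, 0.084]
orientation: [-0.005, 0.608, 0.794, -0.0]
ft_force: [-0.3, -0.4, -1.0]
grip_width: 0.0848
gripper_force: 0.0
```

```bash
python3 - <<'E'
from h import *
from station import sensors
s=sensors.get_state();print(s["t"],s["eef_pos"],s["orientation"],s["ft_force"])
E
```

```text
3.5333 [ 0.60539731 -0.2570203   0.08395669] [-5.17948489e-03  6.07810344e-01  7.94065186e-01 -4.88483567e-04] [-0.34915481 -0.35847242 -0.98990909]
```

Request:
step_arm([
  {"hand": 85,"delta_pos": [0,0,0],"rot": [0,0,0]},
  {"hand": 85,"delta_pos": [0.5,-1,-15],"rot": [0,0,0]},
  {"hand": 85,"delta_pos": [0.5,0,-15],"rot": [0,0,0]},
  {"hand": 85,"delta_pos": [0,0,-14],"rot": [0,0,0]},
  {"hand": 85,"delta_pos": [0,0,-10],"rot": [0,0,0]},
  {"hand": 85,"delta_pos": [0,0,-2],"rot": [0,0,0]},
  {"hand": 85,"delta_pos": [0,0,0],"rot": [0,0,0]},
  {"hand": 85,"delta_pos": [0,0,0],"rot": [0,0,0]},
])

```text
t: 4.2
eef_pos: [0.6103, -0.2629, 0.035]
orientation: [0.001, 0.609, 0.793, 0.0]
ft_force: [-0.9, 0.3, -0.0]
grip_width: 0.0848
gripper_force: 0.0
```

Request:
step_arm([
  {"hand": 85,"delta_pos": [-0.5,2,-6],"rot": [0,0,0]},
  {"hand": 85,"delta_pos": [0,0,-4],"rot": [0,0,0]},
  {"hand": 20,"delta_pos": [0,0,0],"rot": [0,0,0]},
  {"hand": 15,"delta_pos": [0,0,0],"rot": [0,0,0]},
  {"hand": 15,"delta_pos": [0,0,0],"rot": [0,0,0]},
  {"hand": 15,"delta_pos": [0,0,0],"rot": [0,0,0]},
  {"hand": 15,"delta_pos": [0,0,0],"rot": [0,0,0]},
  {"hand": 15,"delta_pos": [0,0,0],"rot": [0,0,0]},
])

```text
t: 4.87
eef_pos: [0.6089, -0.2607, 0.0233]
orientation: [0.0, 0.609, 0.793, 0.0]
ft_force: [-0.6, 0.6, -0.1]
grip_width: 0.0154
gripper_force: 0.0
```

Request:
step_arm([
  {"hand": 10,"delta_pos": [0,0,0],"rot": [0,0,0]},
  {"hand": 10,"delta_pos": [0,0,0],"rot": [0,0,0]},
  {"hand": 10,"delta_pos": [0,0,5],"rot": [0,0,0]},
  {"hand": 10,"delta_pos": [0,0,10],"rot": [0,0,0]},
  {"hand": 10,"delta_pos": [0,0,15],"rot": [0,0,0]},
  {"hand": 10,"delta_pos": [0,0,20],"rot": [0,0,0]},
  {"hand": 10,"delta_pos": [0,0,20],"rot": [0,0,0]},
  {"hand": 10,"delta_pos": [0,0,20],"rot": [0,0,0]},
])

```text
t: 5.53
eef_pos: [0.609, -0.2607, 0.1152]
orientation: [0.0, 0.609, 0.793, 0.0]
ft_force: [-0.2, 0.4, 0.4]
grip_width: 0.0103
gripper_force: 0.0
```

```bash
python3 - <<'E'
from h import *
c=snap("wrist","w3"); d=snap("top","t3")
im=np.hstack([c["frame"],cv2.resize(d["frame"][120:264,230:422],(512,384))])[:,:,::-1]
cv2.imwrite("pics/w3c.png",cv2.resize(im,(800,300)))
E
```

```text
(no output)
```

View pics/w3c.png

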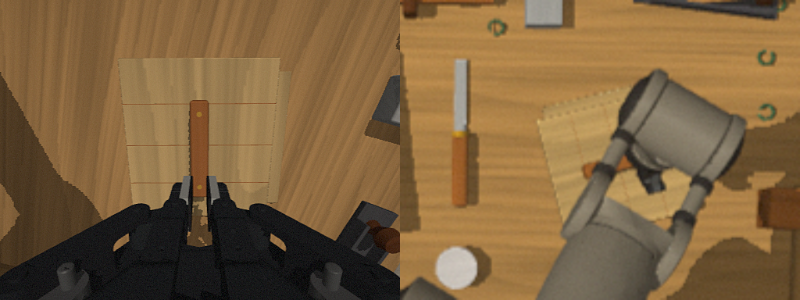

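```bash
python3 - <<'E'
from h import *
from station import sensors
s=sensors.get_state();print(s["eef_pos"],s["joints"])
c=dict(np.load("w3.npz"));print("tcp px",proj(c,s["eef_pos"]),c["cam_to_world"][:3,3])
px,W=quad(c,[(152,75),(357,75),(352,256),(168,256)],.018,6);print(px.round(1));report(W)
print("bar ends",ray(c,[(255,128),(255,250)],[.054,.054]).round(4), ray(c,[(255,200)],.054))
d=dict(np.load("t3.npz"))
for tag in("top0","t3"):
    d=dict(np.load(tag+".npz"));print("tcp top px",proj(d,s["eef_pos"]), proj(d,[.608,-.26,.054]))
cv2.imwrite("pics/w3d.png",cv2.resize(c["frame"][110:330,150:360,::-1],None,fx=2.7,fy=2.7,interpolation=cv2.INTER_CUBIC))
E
```

```text
[ 0.61107155 -0.26185932  0.11842103] [-5.20045416e-01  6.57455302e-01  1.21871280e+00  3.87323277e-05
  1.25674280e+00 -7.80980434e-01]
tcp px [[258.28178521 223.32265969]] [ 0.59064201 -0.19496133  0.29063679]
[[151.1  74. ]
 [353.4  73.1]
 [353.  260.3]
 [168.9 255.7]]
centre [ 0.6075 -0.2481  0.018 ] yaw x 14.19 yaw y 17.80 sides [0.1923, 0.1998, 0.2117, 0.1919]
bar ends [[ 0.5928 -0.2018  0.054 ]
 [ 0.623  -0.315   0.054 ]] [[ 0.60963452 -0.26507267  0.054     ]]
tcp top px [[340.13378234 194.26150287]] [[336.23396126 197.19666851]]
tcp top px [[340.13378234 194.26150287]] [[336.23396126 197.19666851]]
```

View pics/w3d.png

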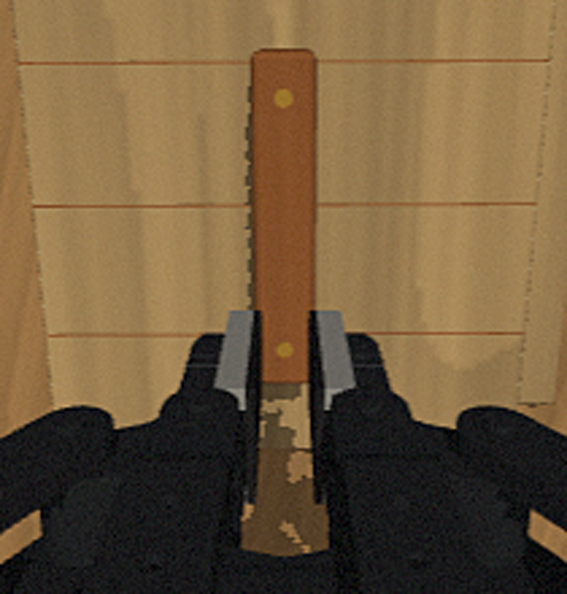

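The fingers sit over the bar's middle in plan, with the bar ends at crop rows 50 and 380. They closed to 10 mm without meeting it, so I'll check its height by triangulation.

```bash
python3 - <<'E'
from h import *
a=dict(np.load("w2.npz"));b=dict(np.load("w3.npz"))
def tri(pa,pb):
    P=[np.array(c["intrinsics"])@np.linalg.inv(c["cam_to_world"])[:3] for c in(a,b)]
    X=cv2.triangulatePoints(P[0],P[1],np.array(pa,float).reshape(2,1),np.array(pb,float).reshape(2,1)).ravel();return (X[:3]/X[3]).round(4)
for c,bx in((a,(115,205,245,285)),(b,(115,262,235,280))):
    f=c["frame"].astype(int);y0,y1,x0,x1=bx;f=f[y0:y1,x0:x1]
    m=((f[...,0]-f[...,2]>60)&(f[...,1]<f[...,0]*.68)).astype(np.uint8)
    k=max(cv2.findContours(m,0,2)[0],key=cv2.contourArea).reshape(-1,2)+[x0,y0];print(k.min(0),k.max(0))
    gl=((f[...,0]-f[...,2]>80)&(f[...,1]>f[...,0]*.68)&(f[...,0]>120)); ys,xs=np.nonzero(gl);print("gold",list(zip(xs+x0,ys+y0))[:30])
print(tri((263,126),(255,128.5)),tri((263.3,194),(255.5,251.5)))
print(tri((207,97.5),(151.1,74)),tri((317.5,94.8),(356,73.5)))
print(a["cam_to_world"].round(4),b["cam_to_world"].round(4))
E
```

```text
[257 126] [269 194]
gold [(np.int64(261), np.int64(115)), (np.int64(262), np.int64(115)), (np.int64(263), np.int64(115)), (np.int64(261), np.int64(116)), (np.int64(263), np.int64(116)), (np.int64(260), np.int64(117)), (np.int64(261), np.int64(117)), (np.int64(262), np.int64(117)), (np.int64(263), np.int64(117)), (np.int64(250), np.int64(118)), (np.int64(262), np.int64(118)), (np.int64(261), np.int64(119)), (np.int64(262), np.int64(119)), (np.int64(263), np.int64(119)), (np.int64(264), np.int64(119)), (np.int64(262), np.int64(120)), (np.int64(263), np.int64(120)), (np.int64(263), np.int64(121)), (np.int64(264), np.int64(121)), (np.int64(263), np.int64(122)), (np.int64(262), np.int64(123)), (np.int64(263), np.int64(123)), (np.int64(261), np.int64(124)), (np.int64(262), np.int64(124)), (np.int64(263), np.int64(124)), (np.int64(268), np.int64(126)), (np.int64(250), np.int64(128)), (np.int64(252), np.int64(128)), (np.int64(253), np.int64(128)), (np.int64(271), np.int64(128))]
[242 128] [267 251]
gold [(np.int64(254), np.int64(115)), (np.int64(253), np.int64(116)), (np.int64(254), np.int64
[... 605 characters left out ...]
t64(127)), (np.int64(253), np.int64(127)), (np.int64(268), np.int64(132)), (np.int64(269), np.int64(132)), (np.int64(270), np.int64(132)), (np.int64(271), np.int64(132)), (np.int64(272), np.int64(132)), (np.int64(273), np.int64(132)), (np.int64(274), np.int64(132))]
[ 0.5932 -0.2029  0.0401] [ 0.6236 -0.3177  0.0518]
[ 0.4881 -0.1805  0.0262] [ 0.6744 -0.1283  0.013 ]
[[ 9.704e-01  2.330e-01  6.360e-02  5.783e-01]
 [ 2.415e-01 -9.352e-01 -2.588e-01 -1.972e-01]
 [-9.000e-04  2.665e-01 -9.638e-01  5.104e-01]
 [ 0.000e+00  0.000e+00  0.000e+00  1.000e+00]] [[ 0.9662  0.2479  0.0709  0.5906]
 [ 0.2578 -0.9305 -0.2601 -0.195 ]
 [ 0.0015  0.2696 -0.963   0.2906]
 [ 0.      0.      0.      1.    ]]
```

Request:
step_arm([
  {"hand": 85,"delta_pos": [0,0,0],"rot": [0,0,0]},
  {"hand": 85,"delta_pos": [0,0,0],"rot": [0,0,0]},
  {"hand": 85,"delta_pos": [0,0,0],"rot": [0,0,0]},
  {"hand": 85,"delta_pos": [0,0,0],"rot": [0,0,0]},
  {"hand": 85,"delta_pos": [0,0,0],"rot": [0,0,0]},
  {"hand": 85,"delta_pos": [0,0,-15],"rot": [0,0,0]},
  {"hand": 85,"delta_pos": [0,0,-15],"rot": [0,0,0]},
  {"hand": 85,"delta_pos": [0,0,-15],"rot": [0,0,0]},
])

```text
t: 6.3
eef_pos: [0.6088, -0.2606, 0.0674]
orientation: [0.0, 0.609, 0.793, 0.0]
ft_force: [-0.0, 0.6, 0.5]
grip_width: 0.0846
gripper_force: 0.0
```

Request:
step_arm([
  {"hand": 85,"delta_pos": [0,0,-20],"rot": [0,0,0]},
  {"hand": 85,"delta_pos": [0,0,-20],"rot": [0,0,0]},
  {"hand": 85,"delta_pos": [0,0,-5],"rot": [0,0,0]},
  {"hand": 40,"delta_pos": [0,0,0],"rot": [0,0,0]},
  {"hand": 40,"delta_pos": [0,0,0],"rot": [0,0,0]},
  {"hand": 40,"delta_pos": [0,0,0],"rot": [0,0,0]},
  {"hand": 40,"delta_pos": [0,0,0],"rot": [0,0,0]},
  {"hand": 40,"delta_pos": [0,0,0],"rot": [0,0,0]},
])

```text
t: 6.97
eef_pos: [0.6094, -0.261, 0.0244]
orientation: [0.001, 0.609, 0.793, 0.0]
ft_force: [0.4, 0.2, 0.1]
grip_width: 0.04
gripper_force: 0.0
```

```bash
python3 - <<'E'
from h import *
from station import sensors
c=snap("wrist","w4");s=sensors.get_state();print(s["t"],s["eef_pos"],s["grip_width"],s["gripper_force"],s["ft_force"])
cv2.imwrite("pics/w4c.png",cv2.resize(c["frame"][:,100:412,::-1],None,fx=1.5,fy=1.5,interpolation=cv2.INTER_CUBIC))
E
```

```text
7.0167 [ 0.60928843 -0.26091672  0.0241805 ] 0.0399752021566749 0.0 [0.37239314 0.13074812 0.13940992]
```

View pics/w4c.png

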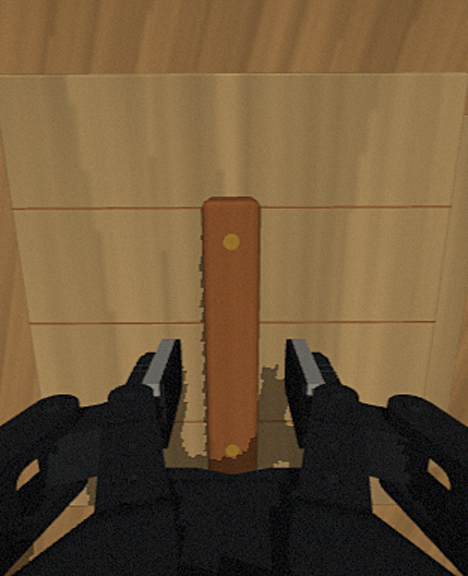

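The picture shows the bar running between the pads at x≈231. The pads (rows 340–395) are at the scale and image row of a point about 33 mm nearer the camera than the reported TCP. So the real fingertips end about 33 mm short of the reported point, and they closed just above the bar. I'll go lower, watching the force.

Request:
step_arm([
  {"hand": 40,"delta_pos": [0,0,-5],"rot": [0,0,0]},
  {"hand": 40,"delta_pos": [0,0,-5],"rot": [0,0,0]},
  {"hand": 40,"delta_pos": [0,0,-5],"rot": [0,0,0]},
  {"hand": 40,"delta_pos": [0,0,-5],"rot": [0,0,0]},
  {"hand": 40,"delta_pos": [0,0,-3],"rot": [0,0,0]},
  {"hand": 40,"delta_pos": [0,0,0],"rot": [0,0,0]},
  {"hand": 40,"delta_pos": [0,0,0],"rot": [0,0,0]},
  {"hand": 40,"delta_pos": [0,0,0],"rot": [0,0,0]},
])

```text
t: 7.68
eef_pos: [0.609, -0.2608, 0.0003]
orientation: [0.0, 0.609, 0.793, 0.0]
ft_force: [0.4, -0.1, -0.3]
grip_width: 0.04
gripper_force: 0.0
```

Request:
step_arm([
  {"hand": 40,"delta_pos": [0,0,-2],"rot": [0,0,0]},
  {"hand": 40,"delta_pos": [0,0,-1],"rot": [0,0,0]},
  {"hand": 15,"delta_pos": [0,0,0],"rot": [0,0,0]},
  {"hand": 10,"delta_pos": [0,0,0],"rot": [0,0,0]},
  {"hand": 10,"delta_pos": [0,0,0],"rot": [0,0,0]},
  {"hand": 10,"delta_pos": [0,0,0],"rot": [0,0,0]},
  {"hand": 10,"delta_pos": [0,0,0],"rot": [0,0,0]},
  {"hand": 10,"delta_pos": [0,0,0],"rot": [0,0,0]},
])

```text
t: 8.35
eef_pos: [0.6089, -0.2607, -0.0027]
orientation: [0.0, 0.609, 0.793, 0.0]
ft_force: [-0.4, -0.4, 0.7]
grip_width: 0.0207
gripper_force: 61.5
```

Gripped at 21 mm, which confirms the offset. I'll lift and check how the lid sits in the hand.

Request:
step_arm([
  {"hand": 10,"delta_pos": [0,0,5],"rot": [0,0,0]},
  {"hand": 10,"delta_pos": [0,0,15],"rot": [0,0,0]},
  {"hand": 10,"delta_pos": [0,0,30],"rot": [0,0,0]},
  {"hand": 10,"delta_pos": [0,0,38],"rot": [0,0,0]},
  {"hand": 10,"delta_pos": [0,0,38],"rot": [0,0,0]},
  {"hand": 10,"delta_pos": [0,0,38],"rot": [0,0,0]},
  {"hand": 10,"delta_pos": [0,0,38],"rot": [0,0,0]},
  {"hand": 10,"delta_pos": [0,0,20],"rot": [0,0,0]},
])

```text
t: 9.02
eef_pos: [0.6097, -0.2611, 0.2244]
orientation: [0.003, 0.609, 0.793, 0.0]
ft_force: [0.8, -0.5, -3.2]
grip_width: 0.0209
gripper_force: 61.0
```

Request:
step_arm([
  {"hand": 10,"delta_pos": [0,0,0],"rot": [0,0,0]},
  {"hand": 10,"delta_pos": [0,15,0],"rot": [0,0,0]},
  {"hand": 10,"delta_pos": [0,30,0],"rot": [0,0,-1]},
  {"hand": 10,"delta_pos": [0,38,0],"rot": [0,0,-1]},
  {"hand": 10,"delta_pos": [0,38,0],"rot": [0,0,-1]},
  {"hand": 10,"delta_pos": [0,38,0],"rot": [0,0,-1]},
  {"hand": 10,"delta_pos": [0,38,0],"rot": [0,0,-1]},
  {"hand": 10,"delta_pos": [0,38,0],"rot": [0,0,-1]},
])

```text
t: 9.68
eef_pos: [0.6068, -0.023, 0.2158]
orientation: [-0.003, 0.65, 0.76, -0.001]
ft_force: [1.1, -0.7, -3.8]
grip_width: 0.0209
gripper_force: 60.8
```

```bash
python3 - <<'E'
from h import *
from station import sensors
c=snap("wrist","w5");s=sensors.get_state();print(s["t"],s["eef_pos"],s["grip_width"],s["ft_force"],s["torque"])
q=s["orientation"];T=R.from_quat(q[[1,2,3,0]]).as_matrix()
cv2.imwrite("pics/w5c.png",cv2.resize(c["frame"][:,:,::-1],None,fx=1.5,fy=1.5))
# expected pixel positions of lid features assuming grip at TCP-38.7mm tool z ; lid x=tool y, lid y=tool x*?; 
X,Y=T[:,1],np.cross([0,0,1],T[:,1]); 
for n,p in dict(barL=(0,60,18),barR=(0,-60,18),nl=(-100,110,-18),fl=(100,110,-18),fr=(100,-110,-18),nr=(-100,-110,-18)).items():
    print(n,proj(c,s["eef_pos"]+(p[0]*X+p[1]*Y+np.array([0,0,p[2]+38.7]))/1000).round(1))
E
```

```text
9.7333 [ 0.60650348 -0.01499344  0.21602277] 0.020505464342240886 [-0.08126108  5.37317212 -3.55681365] [ 0.14684884  0.05921239 -0.03065805]
barL [[257.2 119.6]]
barR [[257.7 344.7]]
nl [[62.1 19.5]]
fl [[451.8  17.7]]
fr [[393.6 359.3]]
nr [[121.6 360.3]]
```

View pics/w5c.png

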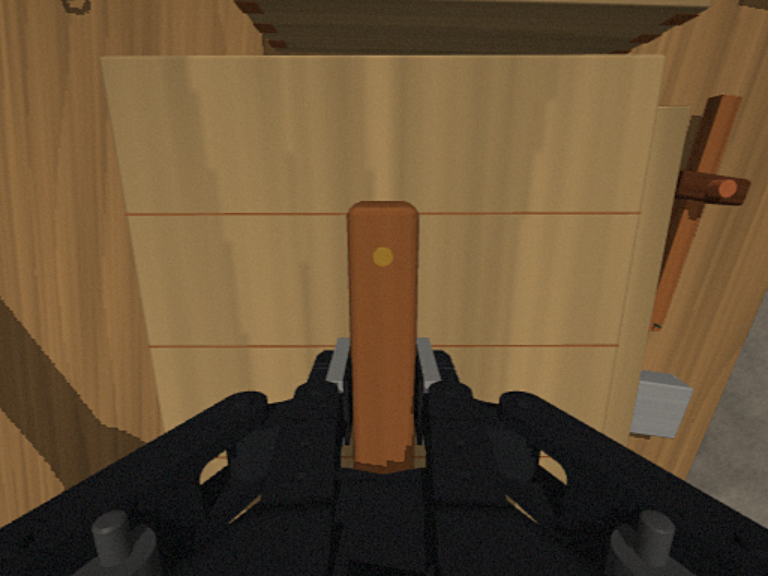

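The held lid's far-left corners are at about (103,57) and (664,56). The seams cross at rows 213 and 346, and the bar end is at (383,202). The arm was still moving in that frame, so I'll retake it still and solve the lid's pose in the tool frame with PnP.

```bash
cat >> h.py <<'E'
def lidpose(c,T):
    "lid_grip frame in tool frame (tool pose 4x4 T) from lid held in hand"
    g=cv2.cvtColor(c["frame"],cv2.COLOR_RGB2LAB).astype(np.float32);g=g[...,0]
    k=1.5;E=lambda a,b,w=4:edge(g,np.array(a)/k,np.array(b)/k,w)
    Lf=E((103,60),(155,380));Rt=E((664,60),(622,350),3);top=E((110,57),(655,57))
    s1=E((135,213),(345,213),2);s2=E((155,346),(330,346),2)
    r1=E((420,213),(635,213),2);r2=E((440,346),(610,346),2)
    img=[cross(Lf,top),cross(Rt,top),cross(Lf,s1),cross(Rt,r1),cross(Lf,s2),cross(Rt,r2),(349/k,207/k),(417/k,207/k)]
    obj=np.array([(-100,110,-18),(100,110,-18),(-100,55,-18),(100,55,-18),(-100,0,-18),(100,0,-18),(-11,58,18),(11,58,18)],float)/1000
    img=np.array(img);ok,rv,tv=cv2.solvePnP(obj,img,np.array(c["intrinsics"]),None)
    pr=cv2.projectPoints(obj,rv,tv,np.array(c["intrinsics"]),None)[0][:,0];print("resid px",(pr-img).round(1).tolist())
    M=np.eye(4);M[:3,:3]=cv2.Rodrigues(rv)[0];M[:3,3]=tv.ravel()
    return np.linalg.inv(T)@np.array(c["cam_to_world"])@M
def toolT(s):
    T=np.eye(4);q=np.array(s["orientation"]);T[:3,:3]=R.from_quat(q[[1,2,3,0]]).as_matrix();T[:3,3]=s["eef_pos"];return T
E
python3 - <<'E'
from h import *
from station import sensors
for i in range(3):
    s=sensors.get_state();c=snap("wrist","w6");s2=sensors.get_state()
    print(s["t"],s["eef_pos"],s2["eef_pos"])
    M=lidpose(c,toolT(s));print((M[:3,3]*1000).round(1),M[:3,:3].round(3).tolist())
    W=toolT(s)@M;print("lid euler zyx",R.from_matrix(W[:3,:3]).as_euler("ZYX",degrees=True).round(2),W[:3,3])
    print(R.from_quat(s["orientation"][[1,2,3,0]]).as_matrix()[:,1])
E
```

```text
9.7333 [ 0.60650348 -0.01499344  0.21602277] [ 0.60681426 -0.01859015  0.21611973]
resid px [[1.0, 0.6], [-0.1, 0.2], [-0.3, 0.8], [0.2, -1.5], [-1.9, -1.9], [0.1, -0.4], [-1.5, 0.9], [2.1, 0.7]]
[  1.3  -0.1 -38. ] [[0.004, 1.0, 0.029], [1.0, -0.004, 0.002], [0.002, 0.029, -1.0]]
lid euler zyx [ 9.35  0.4  -1.24] [ 0.60640845 -0.01402787  0.2540592 ]
[ 0.98729552  0.15882296 -0.00477705]
9.7833 [ 0.60681426 -0.01859015  0.21611973] [ 0.60711783 -0.02167994  0.21623903]
resid px [[1.1, 0.4], [-0.1, 0.0], [-0.3, 0.6], [0.2, -1.5], [-1.8, -1.5], [-0.0, -0.3], [-1.6, 0.9], [2.1, 0.7]]
[  1.3  -0.2 -38.1] [[0.003, 1.0, 0.028], [1.0, -0.003, 0.001], [0.001, 0.028, -1.0]]
lid euler zyx [ 9.47  0.36 -1.34] [ 0.60667268 -0.01748786  0.25425514]
[ 0.98686776  0.1614547  -0.00493996]
9.8333 [ 0.60711783 -0.02167994  0.21623903] [ 0.60741371 -0.0237216   0.21647693]
resid px [[1.1, 0.3], [-0.2, 0.0], [-0.2, 0.5], [0.2, -1.5], [-1.8, -1.5], [0.1, -0.4], [-1.6, 0.9], [2.0, 0.8]]
[  1.3  -0.2 -37.9] [[0.003, 1.0, 0.027], [1.0, -0.003, 0.001], [0.001, 0.027, -1.0]]
lid euler zyx [ 9.41  0.35 -1.42] [ 0.60694606 -0.02050354  0.25416428]
[ 0.98703763  0.16041356 -0.00492083]
```

```bash
python3 - <<'E'
from h import *
c=dict(np.load("top0.npz"));k=1.5625
px,W=quad(c,np.array([[205,376],[194,231],[318,220],[330,364]])/k,.11,4);print(px*k)
W=np.roll(W,0,0)
# order given: near-left, far-left, far-right, near-right
report(W)
px,W=quad(c,np.array([[489,367],[463,278],[557,250],[586,345]])/k,.018,4);report(W)
E
```

```text
[[209.68762 374.657  ]
 [198.19328 230.3891 ]
 [316.084   218.37654]
 [329.79388 362.67752]]
centre [0.6155 0.2766 0.11  ] yaw x 7.41 yaw y 7.09 sides [0.2938, 0.2409, 0.2947, 0.2404]
centre [ 0.6119 -0.2587  0.018 ] yaw x 15.21 yaw y 18.15 sides [0.193, 0.2196, 0.2179, 0.2179]
```

Request:
step_arm([
  {"hand": 10,"delta_pos": [-1,10,0],"rot": [0,0,0]},
  {"hand": 10,"delta_pos": [-2,25,0],"rot": [0,0,0]},
  {"hand": 10,"delta_pos": [-3,38,0],"rot": [0,0,-0.6]},
  {"hand": 10,"delta_pos": [-3,38,0],"rot": [0,0,-0.6]},
  {"hand": 10,"delta_pos": [-3,38,0],"rot": [0,0,-0.6]},
  {"hand": 10,"delta_pos": [-3,38,0],"rot": [0,0,0]},
  {"hand": 10,"delta_pos": [-3,38,0],"rot": [0,0,0]},
  {"hand": 10,"delta_pos": [-3,36,0],"rot": [0,0,0]},
])

```text
t: 10.55
eef_pos: [0.5872, 0.2364, 0.2181]
orientation: [-0.001, 0.662, 0.749, -0.001]
ft_force: [0.3, 0.7, -4.0]
grip_width: 0.0208
gripper_force: 60.8
```

Request:
step_arm([
  {"hand": 10,"delta_pos": [0,25,0],"rot": [-0.25,2,0]},
  {"hand": 10,"delta_pos": [0,14,0],"rot": [-0.25,2,0]},
  {"hand": 10,"delta_pos": [0,4,0],"rot": [-0.25,2,0]},
  {"hand": 10,"delta_pos": [0,0,0],"rot": [-0.25,2,0]},
  {"hand": 10,"delta_pos": [0,0,0],"rot": [-0.25,2,0]},
  {"hand": 10,"delta_pos": [0,0,0],"rot": [-0.25,2,0]},
  {"hand": 10,"delta_pos": [0,0,0],"rot": [-0.3,2.2,0]},
  {"hand": 10,"delta_pos": [0,0,0],"rot": [0,0,0]},
])

```text
t: 11.22
eef_pos: [0.5886, 0.2772, 0.2165]
orientation: [-0.083, 0.657, 0.743, -0.095]
ft_force: [-1.3, 0.2, -4.9]
grip_width: 0.0208
gripper_force: 60.8
```

Request:
step_arm([
  {"hand": 10,"delta_pos": [0,0,0],"rot": [0,0,0]},
  {"hand": 10,"delta_pos": [0,0,0],"rot": [0,0,0]},
  {"hand": 10,"delta_pos": [0,0,0],"rot": [0,0,0]},
  {"hand": 10,"delta_pos": [0,0,0],"rot": [0,0,0]},
  {"hand": 10,"delta_pos": [0,0,0],"rot": [0,0,0]},
  {"hand": 10,"delta_pos": [0,0,0],"rot": [0,0,0]},
  {"hand": 10,"delta_pos": [0,0,0],"rot": [0,0,0]},
  {"hand": 10,"delta_pos": [0,0,0],"rot": [0,0,0]},
])

```text
t: 11.88
eef_pos: [0.5878, 0.2784, 0.2193]
orientation: [-0.082, 0.657, 0.744, -0.093]
ft_force: [-0.0, 0.1, -4.9]
grip_width: 0.0209
gripper_force: 60.8
```

```bash
cat >> h.py <<'E'
BX=np.eye(4);BX[:3,:3]=R.from_euler("z",7.3,degrees=True).as_matrix();BX[:3,3]=[.6149,.2829,0]
G=np.array([[0,1,0,.0013],[1,0,0,-.0002],[0,0,-1,-.038],[0,0,0,1.]])
def where(s):
    L=np.linalg.inv(BX)@toolT(s)@G;e=R.from_matrix(L[:3,:3]).as_euler("ZYX",degrees=True)
    lip=L@[.12,0,-.033,1];print("t %.2f grip"%s["t"],(L[:3,3]*1000).round(1),"yaw,tilt,roll",e.round(2),"lip",(lip[:3]*1000).round(1),"F",np.round(s["ft_force"],1))
E
python3 - <<'E'
from h import *
from station import sensors
s=sensors.get_state();where(s);c=snap("wrist","w7");print(s["qd"].round(3))
M=lidpose(c,toolT(s));print((M[:3,3]*1000).round(1),M[:3,:3].round(3).tolist())
E
```

```text
t 11.88 grip [-18.3   0.3 256.2] yaw,tilt,roll [-0.16 14.29 -0.02] lip [ 89.9  -0.  194.6] F [-0.   0.1 -4.9]
[-0.     0.002 -0.003 -0.002  0.    -0.002]
resid px [[1.0, 0.5], [-0.2, 0.0], [-0.3, 0.7], [0.2, -1.5], [-1.8, -1.8], [0.1, -0.3], [-1.5, 0.9], [2.1, 0.7]]
[  1.2  -0.1 -38. ] [[0.003, 1.0, 0.029], [1.0, -0.003, 0.002], [0.002, 0.029, -1.0]]
```

Request:
step_arm([
  {"hand": 10,"delta_pos": [0,0,-8],"rot": [0,0,0]},
  {"hand": 10,"delta_pos": [0,0,-14],"rot": [0,0,0]},
  {"hand": 10,"delta_pos": [0,0,-14],"rot": [0,0,0]},
  {"hand": 10,"delta_pos": [0,0,-14],"rot": [0,0,0]},
  {"hand": 10,"delta_pos": [0,0,-10],"rot": [0,0,0]},
  {"hand": 10,"delta_pos": [0,0,-6],"rot": [0,0,0]},
  {"hand": 10,"delta_pos": [0,0,-4],"rot": [0,0,0]},
  {"hand": 10,"delta_pos": [0,0,0],"rot": [0,0,0]},
])

```text
t: 12.6
eef_pos: [0.5876, 0.2783, 0.1484]
orientation: [-0.083, 0.657, 0.744, -0.094]
ft_force: [0.2, -0.6, -3.9]
grip_width: 0.0211
gripper_force: 60.8
```

Request:
step_arm([
  {"hand": 10,"delta_pos": [0,0,-6],"rot": [0,0,0]},
  {"hand": 10,"delta_pos": [0,0,-6],"rot": [0,0,0]},
  {"hand": 10,"delta_pos": [0,0,-6],"rot": [0,0,0]},
  {"hand": 10,"delta_pos": [0,0,-6],"rot": [0,0,0]},
  {"hand": 10,"delta_pos": [0,0,-6],"rot": [0,0,0]},
  {"hand": 10,"delta_pos": [0,0,-6],"rot": [0,0,0]},
  {"hand": 10,"delta_pos": [0,0,0],"rot": [0,0,0]},
  {"hand": 10,"delta_pos": [0,0,0],"rot": [0,0,0]},
])

```text
t: 13.27
eef_pos: [0.5876, 0.2783, 0.1127]
orientation: [-0.083, 0.657, 0.744, -0.094]
ft_force: [0.6, 0.1, -3.1]
grip_width: 0.0209
gripper_force: 60.7
```

```bash
python3 - <<'E'
from h import *
from station import sensors
s=sensors.get_state();where(s);snap("scene","s8");c=snap("wrist","w8")
M=lidpose(c,toolT(s));print((M[:3,3]*1000).round(1))
a=dict(np.load("s8.npz"))["frame"]
im=np.hstack([cv2.resize(a[200:335,225:405],(400,300)),cv2.resize(c["frame"],(400,300))])
cv2.imwrite("pics/c8.png",im[:,:,::-1])
E
```

```text
t 13.27 grip [-18.4   0.2 149.5] yaw,tilt,roll [-0.17 14.36 -0.03] lip [89.6 -0.2 87.8] F [ 0.6  0.1 -3.1]
resid px [[1.1, 0.4], [-0.3, 0.0], [-0.3, 0.8], [0.2, -1.5], [-1.9, -1.9], [0.2, -0.3], [-1.6, 1.0], [2.1, 0.8]]
[  1.3   0.1 -38.6]
```

Request:
step_arm([
  {"hand": 10,"delta_pos": [3,0.4,0],"rot": [0,0,0]},
  {"hand": 10,"delta_pos": [5,0.6,0],"rot": [0,0,0]},
  {"hand": 10,"delta_pos": [5,0.6,0],"rot": [0,0,0]},
  {"hand": 10,"delta_pos": [5,0.6,0],"rot": [0,0,0]},
  {"hand": 10,"delta_pos": [4,0.5,0],"rot": [0,0,0]},
  {"hand": 10,"delta_pos": [3,0.4,0],"rot": [0,0,0]},
  {"hand": 10,"delta_pos": [0,0,0],"rot": [0,0,0]},
  {"hand": 10,"delta_pos": [0,0,0],"rot": [0,0,0]},
])

```text
t: 14.03
eef_pos: [0.6129, 0.2814, 0.1129]
orientation: [-0.082, 0.657, 0.744, -0.094]
ft_force: [0.7, 0.5, -4.4]
grip_width: 0.0209
gripper_force: 60.8
```

```bash
python3 - <<'E'
from h import *
from station import sensors
s=sensors.get_state();where(s);c=snap("wrist","w9")
M=lidpose(c,toolT(s));print((M[:3,3]*1000).round(1))
a=snap("scene","s9")["frame"]
im=np.hstack([cv2.resize(a[200:335,225:405],(400,300)),cv2.resize(c["frame"],(400,300))])
cv2.imwrite("pics/c9.png",im[:,:,::-1])
E
```

```text
t 14.03 grip [7.000e+00 1.000e-01 1.497e+02] yaw,tilt,roll [-0.17 14.33 -0.02] lip [115.1  -0.3  88.1] F [ 0.7  0.5 -4.4]
resid px [[0.2, -0.0], [-1.1, 0.2], [-0.1, 0.5], [0.3, -1.2], [-0.7, -2.0], [1.0, 0.3], [-1.7, 0.8], [2.1, 0.7]]
[  1.3  -0.1 -38.3]
```

View pics/c9.png

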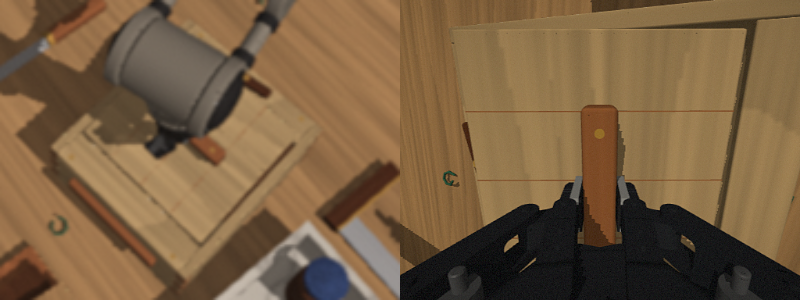

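The lip is under the ledge with no contact force. The wrist view shows an even gap along the ledge at x≈735, and the +y wall runs along the top at row ≈20. Next is the swing down.

Request:
step_arm([
  {"hand": 10,"delta_pos": [0.15,0,-1.4],"rot": [0.11,-0.9,0]},
  {"hand": 10,"delta_pos": [0.15,0,-1.4],"rot": [0.11,-0.9,0]},
  {"hand": 10,"delta_pos": [0.15,0,-1.4],"rot": [0.11,-0.9,0]},
  {"hand": 10,"delta_pos": [0.15,0,-1.4],"rot": [0.11,-0.9,0]},
  {"hand": 10,"delta_pos": [0.15,0,-1.4],"rot": [0.11,-0.9,0]},
  {"hand": 10,"delta_pos": [0.15,0,-1.4],"rot": [0.11,-0.9,0]},
  {"hand": 10,"delta_pos": [0.15,0,-1.4],"rot": [0.11,-0.9,0]},
  {"hand": 10,"delta_pos": [0.15,0,-1.2],"rot": [0.11,-0.9,0]},
])

```text
t: 14.8
eef_pos: [0.6137, 0.2814, 0.1023]
orientation: [-0.04, 0.66, 0.748, -0.046]
ft_force: [0.1, 0.1, -3.3]
grip_width: 0.0209
gripper_force: 60.9
```

```bash
python3 - <<'E'
from h import *
from station import sensors
s=sensors.get_state();where(s);c=snap("wrist","w10")
M=lidpose(c,toolT(s));print((M[:3,3]*1000).round(1))
E
```

```text
t 14.80 grip [  3.    0.  140.1] yaw,tilt,roll [-0.16  7.03 -0.04] lip [118.1  -0.3  92.6] F [ 0.1  0.1 -3.3]
resid px [[0.5, 0.1], [-1.1, 0.1], [-0.2, 0.5], [0.3, -1.3], [-1.2, -2.2], [1.1, -0.0], [-1.6, 1.1], [2.1, 0.9]]
[  1.2  -0.2 -37.9]
```

Request:
step_arm([
  {"hand": 10,"delta_pos": [0.25,0,-1.4],"rot": [0.11,-0.85,0]},
  {"hand": 10,"delta_pos": [0.25,0,-1.4],"rot": [0.11,-0.85,0]},
  {"hand": 10,"delta_pos": [0.25,0,-1.4],"rot": [0.11,-0.85,0]},
  {"hand": 10,"delta_pos": [0.25,0,-1.4],"rot": [0.11,-0.85,0]},
  {"hand": 10,"delta_pos": [0.25,0,-1.4],"rot": [0.11,-0.85,0]},
  {"hand": 10,"delta_pos": [0.25,0,-1.4],"rot": [0.11,-0.85,0]},
  {"hand": 10,"delta_pos": [0,0,-1.4],"rot": [0.11,-0.85,0]},
  {"hand": 10,"delta_pos": [0,0,0],"rot": [0,0,0]},
])

```text
t: 15.52
eef_pos: [0.6146, 0.2815, 0.0924]
orientation: [-0.006, 0.662, 0.75, -0.007]
ft_force: [-0.4, 0.6, -3.6]
grip_width: 0.0207
gripper_force: 60.8
```

```bash
python3 - <<'E'
from h import *
from station import sensors
s=sensors.get_state();where(s);c=snap("wrist","w11")
M=lidpose(c,toolT(s));print((M[:3,3]*1000).round(1),s["torque"])
E
```

```text
t 15.52 grip [ 1.000e-01 -1.000e-01  1.304e+02] yaw,tilt,roll [-0.15  1.12 -0.02] lip [119.4  -0.4  95.1] F [-0.4  0.6 -3.6]
resid px [[1.0, 0.2], [-1.0, -0.2], [-0.3, 0.5], [0.3, -1.4], [-1.9, -2.3], [1.0, -0.2], [-1.5, 1.3], [2.2, 1.2]]
[  1.2  -0.1 -37.9] [ 0.01138778 -0.0311059  -0.04848386]
```

Request:
step_arm([
  {"hand": 10,"delta_pos": [0.2,0,-0.5],"rot": [0.05,-0.35,0]},
  {"hand": 10,"delta_pos": [0.2,0,-0.5],"rot": [0.05,-0.35,0]},
  {"hand": 10,"delta_pos": [0.2,0,-0.5],"rot": [0.04,-0.35,0]},
  {"hand": 10,"delta_pos": [0,0,-0.4],"rot": [0,0,0]},
  {"hand": 10,"delta_pos": [0,0,-0.4],"rot": [0,0,0]},
  {"hand": 10,"delta_pos": [0,0,0],"rot": [0,0,0]},
  {"hand": 10,"delta_pos": [0,0,0],"rot": [0,0,0]},
  {"hand": 10,"delta_pos": [0,0,0],"rot": [0,0,0]},
])

```text
t: 16.23
eef_pos: [0.6162, 0.2814, 0.0901]
orientation: [0.0, 0.662, 0.75, -0.0]
ft_force: [-0.6, 0.0, -3.3]
grip_width: 0.0209
gripper_force: 60.8
```

```bash
python3 - <<'E'
from h import *
from station import sensors
s=sensors.get_state();where(s);print(s["torque"])
E
```

```text
t 16.23 grip [  0.9  -0.3 128.1] yaw,tilt,roll [-0.17 -0.   -0.01] lip [120.9  -0.7  95.1] F [-0.6  0.  -3.3]
[-0.07517067  0.01606451  0.02522006]
```

Request:
step_arm([
  {"hand": 10,"delta_pos": [0,0,-0.3],"rot": [0,0,0]},
  {"hand": 10,"delta_pos": [0,0,-0.3],"rot": [0,0,0]},
  {"hand": 10,"delta_pos": [0,0,-0.3],"rot": [0,0,0]},
  {"hand": 10,"delta_pos": [0,0,0],"rot": [0,0,0]},
  {"hand": 10,"delta_pos": [0,0,0],"rot": [0,0,0]},
  {"hand": 10,"delta_pos": [0,0,0],"rot": [0,0,0]},
  {"hand": 10,"delta_pos": [0,0,0],"rot": [0,0,0]},
  {"hand": 10,"delta_pos": [0,0,0],"rot": [0,0,0]},
])

```text
t: 16.9
eef_pos: [0.6162, 0.2815, 0.0893]
orientation: [0.0, 0.662, 0.75, 0.0]
ft_force: [-0.6, -0.0, -1.7]
grip_width: 0.021
gripper_force: 61.1
```

Request:
step_arm([
  {"hand": 10,"delta_pos": [0,0,-0.3],"rot": [0,0,0]},
  {"hand": 10,"delta_pos": [0,0,-0.2],"rot": [0,0,0]},
  {"hand": 10,"delta_pos": [0,0,0],"rot": [0,0,0]},
  {"hand": 10,"delta_pos": [0,0,0],"rot": [0,0,0]},
  {"hand": 10,"delta_pos": [0,0,0],"rot": [0,0,0]},
  {"hand": 10,"delta_pos": [0,0,0],"rot": [0,0,0]},
  {"hand": 10,"delta_pos": [0,0,0],"rot": [0,0,0]},
  {"hand": 10,"delta_pos": [0,0,0],"rot": [0,0,0]},
])

```text
t: 17.57
eef_pos: [0.6162, 0.2815, 0.0893]
orientation: [0.0, 0.662, 0.75, 0.0]
ft_force: [-1.6, -0.8, 5.2]
grip_width: 0.0209
gripper_force: 61.9
```

Request:
step_arm([
  {"hand": 22,"delta_pos": [0,0,0],"rot": [0,0,0]},
  {"hand": 25,"delta_pos": [0,0,0],"rot": [0,0,0]},
  {"hand": 45,"delta_pos": [0,0,0],"rot": [0,0,0]},
  {"hand": 45,"delta_pos": [0,0,0],"rot": [0,0,0]},
  {"hand": 45,"delta_pos": [0,0,0],"rot": [0,0,0]},
  {"hand": 45,"delta_pos": [0,0,10],"rot": [0,0,0]},
  {"hand": 45,"delta_pos": [0,0,20],"rot": [0,0,0]},
  {"hand": 45,"delta_pos": [0,0,35],"rot": [0,0,0]},
])

```text
t: 18.23
eef_pos: [0.6142, 0.2807, 0.151]
orientation: [-0.002, 0.662, 0.75, -0.003]
ft_force: [0.9, 0.3, -0.2]
grip_width: 0.045
gripper_force: 0.0
```

Request:
step_arm([
  {"hand": 45,"delta_pos": [-5,-10,35],"rot": [0,0,0]},
  {"hand": 10,"delta_pos": [-10,-10,35],"rot": [0,0,0]},
  {"hand": 0,"delta_pos": [-15,-10,35],"rot": [0,0,0]},
  {"hand": 0,"delta_pos": [-20,-10,30],"rot": [0,0,0]},
  {"hand": 0,"delta_pos": [-20,-10,20],"rot": [0,0,0]},
  {"hand": 0,"delta_pos": [0,0,0],"rot": [0,0,0]},
  {"hand": 0,"delta_pos": [0,0,0],"rot": [0,0,0]},
  {"hand": 0,"delta_pos": [0,0,0],"rot": [0,0,0]},
])

```text
t: 18.9
eef_pos: [0.5462, 0.2315, 0.3083]
orientation: [-0.0, 0.662, 0.75, -0.0]
ft_force: [0.1, 0.3, -0.2]
grip_width: 0.0002
gripper_force: 0.0
```

```bash
python3 - <<'E'
from h import *
from station import sensors
s=sensors.get_state();c=snap("wrist","w12");print(s["t"],s["eef_pos"],s["ft_force"],s["grip_width"])
P=lambda p:proj(c,(BX@np.r_[np.array(p)/1000,1])[:3])[0].round(1)
for n,p in dict(nl=(-148,127,110),fl=(148,127,110),fr=(148,-127,110),nr=(-148,-127,110),piv=(-125,0,124),barL=(0,60,146),barR=(0,-60,146)).items(): print(n,P(p))
# fit outer and look for the button (dark brown), bar (orange) 
a=c["frame"].astype(int);
x0,y0=np.min([P((-148,127,110)),P((-148,-127,110))],0).astype(int);
dark=((a.sum(2)<190)&(a[...,0]-a[...,2]>15)).astype(np.uint8)
for k in cv2.findContours(dark,0,2)[0]:
    if cv2.contourArea(k)>60:
        r=cv2.minAreaRect(k);q=np.linalg.inv(BX)@np.r_[ray(c,[r[0]],.124)[0],1];print("dark",np.round(r[0],1),np.round(r[1],1),round(r[2]),(q[:3]*1000).round(1))
W=(np.linalg.inv(BX)@np.c_[ray(c,[P((-148,127,110)),P((148,127,110)),P((148,-127,110)),P((-148,-127,110))],.11),np.ones(4)].T).T
px,W=quad(c,[P((-148,127,110)),P((148,127,110)),P((148,-127,110)),P((-148,-127,110))],.11,4);report(W);print(px.round(1))
px,W=quad(c,[P((-100,110,110)),P((100,110,110)),P((100,-110,110)),P((-100,-110,110))],.11,3);report(W);print(px.round(1))
cv2.imwrite("pics/w12.png",c["frame"][:,:,::-1])
E
```

```text
18.9 [0.5461676  0.23151081 0.30832284] [ 0.12215219  0.27362721 -0.22509929] 0.00016825774407583447
nl [196.7  36.4]
fl [431.9  35.6]
fr [402.3 223.7]
nr [207.2 224.3]
piv [217.6 139.8]
barL [317.6  89.7]
barR [312.1 187. ]
dark [253.3 306. ] [ 5.8 18.4] 4 [ -78.6 -262.1  124. ]
dark [ 15.8 319.3] [67.1 74.8] 47 [-465.5 -286.2  124. ]
dark [304.5 233.5] [19. 77.] 90 [  -2.4 -136.3  124. ]
dark [407.1 257.8] [48.9 66.5] 51 [ 155.2 -176.7  124. ]
dark [216.4 128.4] [41.8 12.1] 80 [-126.    14.7  124. ]
dark [304.5 141. ] [95.  17.1] 85 [ -8.8  -2.  124. ]
dark [332.6  82.3] [239.8 135.6] 43 [ 23.4  71.  124. ]
dark [443.1  56.2] [24.6 40.8] 15 [157.5 100.6 124. ]
dark [479.1 110.8] [ 61.4 158.8] 16 [216.5  36.1 124. ]
dark [355.   26.5] [108.  19.] 0 [ 45.5 133.2 124. ]
dark [288.   24.5] [23. 24.] 90 [-35.1 135.6 124. ]
dark [479.   85.5] [171.  64.] 90 [209.5  66.7 124. ]
dark [203.5   6.5] [13. 87.] 90 [-135.3  154.6  124. ]
centre [0.6149 0.2831 0.11  ] yaw x 7.30 yaw y 7.29 sides [0.2941, 0.2527, 0.2939, 0.2523]
[[197.5  37. ]
 [431.1  36. ]
 [401.6 223.2]
 [207.8 223.7]]
centre [0.6145 0.2818 0.11  ] yaw x 6.95 yaw y 7.91 sides [0.2027, 0.2198, 0.1979, 0.2174]
[[232.9  52.7]
 [391.5  52.2]
 [371.5 214.2]
 [239.7 213.1]]
```

The box pose is reconfirmed and the lid looks seated within pixel error. The button's centroid is at box (-126, 15), so its angle is about -0.1. Now I'll move the closed fingers behind the button.

Request:
step_arm([
  {"hand": 0,"delta_pos": [-25,18,0],"rot": [0,0,0]},
  {"hand": 0,"delta_pos": [-25,18,0],"rot": [0,0,0]},
  {"hand": 0,"delta_pos": [-25,17,0],"rot": [0,0,0]},
  {"hand": 0,"delta_pos": [-25,17,-30],"rot": [0,0,0]},
  {"hand": 0,"delta_pos": [0,0,-38],"rot": [0,0,0]},
  {"hand": 0,"delta_pos": [0,0,-38],"rot": [0,0,0]},
  {"hand": 0,"delta_pos": [0,0,-38],"rot": [0,0,0]},
  {"hand": 0,"delta_pos": [0,0,-20],"rot": [0,0,0]},
])

```text
t: 19.62
eef_pos: [0.4439, 0.3002, 0.1393]
orientation: [-0.002, 0.661, 0.75, -0.004]
ft_force: [0.3, -1.3, -0.7]
grip_width: -0.0003
gripper_force: 0.0
```

Request:
step_arm([
  {"hand": 0,"delta_pos": [0,0,0],"rot": [0,0,0]},
  {"hand": 0,"delta_pos": [0,0,0],"rot": [0,0,0]},
  {"hand": 0,"delta_pos": [0,0,-20],"rot": [0,0,0]},
  {"hand": 0,"delta_pos": [0,0,-20],"rot": [0,0,0]},
  {"hand": 0,"delta_pos": [0,0,-14],"rot": [0,0,0]},
  {"hand": 0,"delta_pos": [0,0,-6],"rot": [0,0,0]},
  {"hand": 0,"delta_pos": [0,0,0],"rot": [0,0,0]},
  {"hand": 0,"delta_pos": [0,0,0],"rot": [0,0,0]},
])

```text
t: 20.28
eef_pos: [0.4477, 0.3016, 0.0866]
orientation: [0.0, 0.662, 0.75, 0.001]
ft_force: [-0.2, 0.1, 0.9]
grip_width: 0.0
gripper_force: 0.0
```

```bash
cat >> h.py <<'E'
def tcpbox(s): return ((np.linalg.inv(BX)@np.r_[s["eef_pos"],1])[:3]*1000).round(1)
def button(c):
    "dark blobs near the button: farthest dark pixel direction from the pivot, at z=.124"
    a=c["frame"].astype(int);v,u=np.nonzero((a.sum(2)<190)&(a[...,0]-a[...,2]>15))
    w=ray(c,np.c_[u,v],.124);q=(np.c_[w,np.ones(len(w))]@np.linalg.inv(BX).T)[:,:2]*1000-[-125,0]
    r=np.hypot(*q.T);k=r<46;m=q[k].mean(0);print("button px",k.sum(),"centroid",m.round(1),"angle %.2f"%np.arctan2(*m))
E
python3 - <<'E'
from h import *
from station import sensors
s=sensors.get_state();print(s["t"],tcpbox(s),s["ft_force"].round(1));c=snap("wrist","w13");button(c);button(dict(np.load("w12.npz")))
E
```

```text
20.2833 [-163.5   39.8   86.6] [-0.2  0.1  0.9]
button px 1143 centroid [-6.  28.4] angle -0.21
button px 489 centroid [ 2.2 14.9] angle 0.15
```

Request:
step_arm([
  {"hand": 0,"delta_pos": [6.5,0.9,-1.5],"rot": [0,0,0]},
  {"hand": 0,"delta_pos": [6.4,0.9,-1],"rot": [0,0,0]},
  {"hand": 0,"delta_pos": [4.4,1.5,0],"rot": [0,0,0]},
  {"hand": 0,"delta_pos": [4.4,1.6,0],"rot": [0,0,0]},
  {"hand": 0,"delta_pos": [4.7,0.2,0],"rot": [0,0,0]},
  {"hand": 0,"delta_pos": [4.6,0.1,0],"rot": [0,0,0]},
  {"hand": 0,"delta_pos": [4.4,-1.2,0],"rot": [0,0,0]},
  {"hand": 0,"delta_pos": [4.5,-1.2,0],"rot": [0,0,0]},
])

```text
t: 21.0
eef_pos: [0.487, 0.3041, 0.0828]
orientation: [-0.0, 0.662, 0.75, 0.0]
ft_force: [-1.2, 2.0, 1.4]
grip_width: -0.0004
gripper_force: 1.2
```

```bash
python3 - <<'E'
from h import *
from station import sensors
s=sensors.get_state();print(s["t"],tcpbox(s),s["ft_force"].round(1));c=snap("wrist","w14");button(c)
E
```

```text
21.0 [-124.1   37.3   82.8] [-1.2  2.   1.4]
button px 550 centroid [15.8 25.9] angle 0.55
```

Force is about 2.3 N, directed as expected for pushing the button, so I'll continue the arc.

Request:
step_arm([
  {"hand": 0,"delta_pos": [4,-2.5,0],"rot": [0,0,0]},
  {"hand": 0,"delta_pos": [4,-2.5,0],"rot": [0,0,0]},
  {"hand": 0,"delta_pos": [2.6,-2.9,0],"rot": [0,0,0]},
  {"hand": 0,"delta_pos": [2.6,-2.8,0],"rot": [0,0,0]},
  {"hand": 0,"delta_pos": [1.6,-2.8,0],"rot": [0,0,0]},
  {"hand": 0,"delta_pos": [1.6,-2.8,0],"rot": [0,0,0]},
  {"hand": 0,"delta_pos": [0,0,0],"rot": [0,0,0]},
  {"hand": 0,"delta_pos": [0,0,0],"rot": [0,0,0]},
])

```text
t: 21.72
eef_pos: [0.5033, 0.2871, 0.0829]
orientation: [0.0, 0.662, 0.75, 0.0]
ft_force: [0.4, 1.8, 0.1]
grip_width: -0.0001
gripper_force: 1.1
```

```bash
python3 - <<'E'
from h import *
from station import sensors
s=sensors.get_state();print(s["t"],tcpbox(s),s["ft_force"].round(1));c=snap("wrist","w15");button(c)
E
```

```text
21.7167 [-110.1   18.3   82.9] [0.4 1.8 0.1]
button px 380 centroid [11.1  8. ] angle 0.95
```

Request:
step_arm([
  {"hand": 0,"delta_pos": [-0.6,5,0],"rot": [0,0,0]},
  {"hand": 0,"delta_pos": [-1.2,10,0],"rot": [0,0,0]},
  {"hand": 0,"delta_pos": [0,0,10],"rot": [0,0,0]},
  {"hand": 0,"delta_pos": [0,0,30],"rot": [0,0,0]},
  {"hand": 0,"delta_pos": [0,0,38],"rot": [0,0,0]},
  {"hand": 0,"delta_pos": [0,0,38],"rot": [0,0,0]},
  {"hand": 0,"delta_pos": [0,0,38],"rot": [0,0,0]},
  {"hand": 0,"delta_pos": [0,0,38],"rot": [0,0,0]},
])

```text
t: 22.43
eef_pos: [0.5003, 0.3025, 0.2775]
orientation: [0.0, 0.661, 0.75, -0.0]
ft_force: [1.3, 0.7, -1.3]
grip_width: 0.0006
gripper_force: 0.0
```

Request:
step_arm([
  {"hand": 0,"delta_pos": [10,-20,33],"rot": [0,0,0]},
  {"hand": 0,"delta_pos": [15,-25,0],"rot": [0,0,0]},
  {"hand": 0,"delta_pos": [15,-25,0],"rot": [0,0,0]},
  {"hand": 0,"delta_pos": [5,0,0],"rot": [0,0,0]},
  {"hand": 0,"delta_pos": [0,0,0],"rot": [0,0,0]},
  {"hand": 0,"delta_pos": [0,0,0],"rot": [0,0,0]},
  {"hand": 0,"delta_pos": [0,0,0],"rot": [0,0,0]},
  {"hand": 0,"delta_pos": [0,0,0],"rot": [0,0,0]},
])

```text
t: 23.1
eef_pos: [0.5454, 0.2336, 0.3079]
orientation: [-0.0, 0.661, 0.75, -0.0]
ft_force: [0.3, -0.8, -0.1]
grip_width: 0.0002
gripper_force: 0.0
```

```bash
python3 - <<'E'
from h import *
from station import sensors
s=sensors.get_state();print(s["t"],s["eef_pos"],s["ft_force"].round(1));c=snap("wrist","w16")
P=lambda p:proj(c,(BX@np.r_[np.array(p)/1000,1])[:3])[0].round(1)
a=c["frame"].astype(int)
for tag in("w12","w16"):
    d=dict(np.load(tag+".npz"));a=d["frame"].astype(int)
    m=((a.sum(2)<190)&(a[...,0]-a[...,2]>15)).astype(np.uint8)
    for k in cv2.findContours(m,0,2)[0]:
        r=cv2.minAreaRect(k)
        if cv2.contourArea(k)<150: continue
        w=ray(d,cv2.boxPoints(r),.124);q=(np.c_[w,np.ones(4)]@np.linalg.inv(BX).T)[:,:2]*1000
        if abs(q.mean(0)[0]+110)<35 and abs(q.mean(0)[1])<50:print(tag,"button",q.round(1).tolist())
px,W=quad(c,[P((-148,127,110)),P((148,127,110)),P((148,-127,110)),P((-148,-127,110))],.11,4);report(W)
px,W=quad(c,[P((-101,111,110)),P((101,111,110)),P((101,-111,110)),P((-101,-111,110))],.11,3);report(W)
# bar (orange) top
m=((a[...,0]-a[...,2]>60)&(a[...,1]<a[...,0]*.68)).astype(np.uint8)
for k in cv2.findContours(m,0,2)[0]:
    r=cv2.minAreaRect(k)
    if cv2.contourArea(k)>300:
        w=ray(c,[r[0]],.146)[0];q=np.linalg.inv(BX)@np.r_[w,1]
        if np.hypot(*q[:2])<.08: print("bar",r,(q[:3]*1000).round(1))
# bystanders: movement via scene/top comparison
d=snap("top","t16");o=dict(np.load("top0.npz"));df=np.abs(d["frame"].astype(int)-o["frame"]).sum(2)>60
for n,(u,v,h) in dict(chisel=(405,285,58),tin=(402,388,20),mallet=(660,390,60),square=(130,375,50)).items():
    u,v,h=[int(t/1.5625) for t in(u,v,h)];print(n,"changed",df[v-h:v+h,u-h//2:u+h//2].mean().round(3))
E
```

```text
23.1 [0.54539614 0.23359757 0.30785682] [ 0.3 -0.8 -0.1]
w12 button [[-137.6, 39.3], [-122.0, 41.9], [-114.1, -10.8], [-130.2, -13.6]]
w16 button [[-141.0, 2.0], [-100.4, 32.6], [-65.3, -10.7], [-106.3, -43.4]]
centre [0.6149 0.283  0.11  ] yaw x 7.32 yaw y 7.31 sides [0.294, 0.2519, 0.2939, 0.2534]
centre [0.615  0.2814 0.11  ] yaw x 6.82 yaw y 8.69 sides [0.2033, 0.2214, 0.202, 0.2181]
bar ((322.5, 141.0), (94.0, 33.0), 90.0) [  9.1   2.  146. ]
chisel changed 0.065
tin changed 0.0
mallet changed 0.0
square changed 0.0
```

```bash
python3 - <<'E'
from h import *
for tag in("w12","w16"):
    d=dict(np.load(tag+".npz"));print(tag)
    ys=np.arange(50,-36,-5);xs=np.arange(-150,-50,4)
    g=np.array([[ (BX@[x/1000,y/1000,.124,1])[:3] for x in xs] for y in ys]).reshape(-1,3)
    p=proj(d,g).astype(np.float32).reshape(len(ys),len(xs),2)
    v=cv2.remap(d["frame"],p[...,0],p[...,1],cv2.INTER_LINEAR).astype(int)
    for y,r in zip(ys,v): print("%4d "%y+"".join("#" if s.sum()<170 and s[0]-s[2]>12 else "s" if s.sum()<300 else "." for s in r))
E
```

```text
w12
  50 ss..........ss...........
  45 ss..........ss...........
  40 ss..s##s....s............
  35 ss..####....s............
  30 ss..####....ss...........
  25 ss..####....ss...........
  20 ss..####....ss...........
  15 ss..s###s...ss...........
  10 ss..s####....s...........
   5 ss...#ss#....s...........
   0 ss...s..#....s......s....
  -5 ss...#.s#....s...........
 -10 ss...s###...ss...........
 -15 ss....sss...s............
 -20 ss....s.....s............
 -25 ss..........s............
 -30 ss..........s............
 -35 ss.......................
w16
  50 ss..........ss...........
  45 ss..........ss...........
  40 ss..........ss...........
  35 ss...........s...........
  30 ss...........s...........
  25 ss...........s...........
  20 ss.......................
  15 ss..........s............
  10 ss..........s............
   5 ss..##ss#########........
   0 ss..#s..#########s.......
  -5 ss..##.s#########........
 -10 ss..sssssssssssss........
 -15 ss...sss.ssssssss........
 -20 ss...........s...........
 -25 ss...........s...........
 -30 ss...........s...........
 -35 ss...........s...........
```

```bash
python3 -c "
from station import job
print(job.close_job())"
```

```text
the job is handed in; nothing more can be done
None
```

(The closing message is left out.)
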